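Seat a metal-printing build plate with the bench quick clamp

ROBOT

A 6-joint arm with a two-finger parallel gripper is mounted at the origin on the work surface. World frame = base frame: x ahead of the robot, y to its left, z up, the work surface at z = 0. Lengths are in m, angles in rad, forces in N, time in s.
With the tool pointing down it reaches from about 0.35 to 0.975 m from the base axis. Payload 4.9 kg.
Tool frame: the origin (TCP) lies on the centre line of the jaws, within the pads' length; the fingertips stand 14 mm ahead of it and the grasp point (between the pads) lies 5 mm behind it; z points along the fingers, y is the line along which they close (so a half turn about z gives the same grasp; the last joint's range is limited). The gripper opens to 85 mm and grips with 20 to 120 N. Pads are 22 mm wide; open, the fingers measure 114 mm over their backs; the gripper's body (76 mm by 85 mm) begins 54 mm behind the grasp point. The pads swing forward as they close: fully open they stand 13 mm farther back than shut.
Start: joints at [1.224, 0.053, 1.613, -0, 1.476, -0.119], TCP at [0.141, 0.609, 0.245] pointing down, gripper open.
Joint ranges: [-3.01, 3.01], [-1.01, 2.22], [0.06, 2.58], [-1.02, 4.17], [0.09, 2.62], [-3.14, 3.14]. Speed limits (rad/s): [2.57, 2.57, 3.14, 3.14, 3.14, 3.14].

INTERFACE

Orientations are given as a unit quaternion [w, x, y, z].
In Python, from plant import * gives the robot as it stands.
- The arm moves only by the tool send_rows, never from a script. Its argument "steps" is a list of rows, each an object with "translation": the shift along the tool's x, y, z in cm, a list of three; "delta_rot": the turn, a rotation vector about the tool's x, y, z in rad, a list of three; "jaw": the finger opening in cm, from 0 to 8.54. In form: [{"translation": [dx, dy, dz], "delta_rot": [rx, ry, rz], "jaw": jaw}, ...]. A call has exactly 8 rows; each row is the pose to reach, as a shift and turn from the pose commanded when the call began, along the tool's axes at that moment; what a row does not reach only later rows make up. A row lasts 1/10 s, in which the tool goes at most 50 mm and 8.59 degrees, less where a joint would pass 70% of its speed; a pose out of reach is approached as far as the arm can. A call with a gripper value outside its range is refused whole. The fingers move at their own pace and stop on an object; the grip force is fixed at half the most. Time passes only in rows, so rows that repeat a pose let the fingers close, or fill a call up. It gives the time, the measured TCP pose, the force, the opening and the grip force at its end, in the units of the state.
- state(): the state, without advancing time (a new reading comes with each control period).
- grab_frame(name): name is "side" or "top"; returns a dict with "pixels" (384x512x3 uint8, blue, green, red), "range_z" (384x512 float32, m along the optical axis (not along the pixel's ray), 0 where there is no reading), "fx", "fy", "cx", "cy" (pixels), "rvec" (rotation vector, rad) and "tvec" (3), from world to camera coordinates, as OpenCV has them. Camera axes: x right, y down, z forward; pixel columns grow to the right and rows downward; lengths in m; the calibration is good to about 2 mm. A picture is of the moment at which its call begins.
- job_done(): hands the job in; it is judged then, once.
The state is a dict: "time": time; "joint_pos": joint angles; "joint_vel": joint speeds; "joint_efforts": joint torques, N m; "tool_pos": TCP position; "tool_rot": TCP orientation; "contact_force": force on the tool from outside, world axes, zero at the start; "ft_torque": the same for the moment, N m; "gripper_width": opening from 0.0 (shut) to 1.0 (fully open); "grasp_force": force on a finger pad.
Only numpy, scipy, OpenCV 4.12 (cv2) and the standard library are available. Lean on these libraries where they do the work, as an engineer would, in place of code of your own. Each camera call takes 0.05 s, during which the arm holds its last target. There are 200 camera calls.

TASK

Square up the build plate in the bar clamp that is bolted to the black base board: squeeze the clamp's trigger fully against its handle and let it spring right out again, over and over, until the jaws have drawn the plate tight against the fixed jaw. Then let go of the trigger and press the release tab on top of the clamp fully down so that the moving jaw springs right back open, leaving the plate seated against the fixed jaw. The loose clamp lying beside it is not needed.

Things in the scene. Friction and masses are not known exactly. Their poses are not given: they have to be found in the camera images.
- clamp: Quick bar clamp on its side on a fixed black board, 190 x 270 x 10 mm. Origin: on the table below the release tab's middle; z up, y along the bar to the moving jaw. In mm from it: housing and arms up to z 56; fixed jaw's face y 45 looking +y, x -10 to 125; moving jaw's pad face at y 160 when open, x 27 to 117; board x -45 to 145, y -60 to 210. It is worked from above.
- grip (a point): Point 34 mm above the table in the middle of handle and trigger fully squeezed; axes as the clamp's. From it, in mm: handle, a fixed grey bar, y -16.5 to 0.5; trigger, a black bar beside it, y 17.5 to 29.5 at rest, slides 13 to -y. They run from x -50 (handle) and -40 (trigger) to 47 (housing) and 13 up and down; free space outside both, nothing but table below.
- tab (a point): Middle of the top of the release tab at rest, 72 mm above the table: black square button 24 x 24 mm on the housing, in a collar 11 mm lower. Pressed straight down 9 mm (2 N at first, 5 to 10 N at the bottom) and kept there half a second, it frees the ratchet and the spring throws the moving jaw open; it springs up again. The point moves with the tab.
- jaw (a joint): Travel of the moving jaw towards the fixed jaw, m: 0 fully open, sprung to there; 0.055 at most. Each full squeeze of the trigger walks it 0.010, where a ratchet holds it when the trigger is let go (a half squeeze falls back). At 0.035 it meets the plate seated on the fixed jaw; then its sprung pad gives by up to 0.010. So after the fourth squeeze the plate is tight and the jaw stays at 0.040.
- trigger (a joint): Travel of the trigger towards the handle, m: 0 let go, 0.013 fully squeezed (at least 0.011 makes a step); springs back by itself. Handle and trigger measure 46 mm over their outer sides at rest, 33 mm fully squeezed. It takes 10 to 17 N; with the plate already tight it stops half-way. Let it come all the way out between squeezes.
- build_plate: Aluminium plate 100 (x) x 80 (y) x 16 mm with eight brass-coloured printed caps 12 mm high, about 0.45 kg, lying loose on the board between the jaws. Origin: centre of its underside; axes about parallel to the clamp's. Seated against the fixed jaw, its origin is at y 85 mm in the clamp's frame. It need not be touched.
There are look-alikes about, which are no part of the job. There is more than one size of the build_plate; the one meant has the size given above.

How it is judged:
By the outcome, as a careful person would: the job done as asked, in the order asked, and still so for the second after the job is handed in, with the robot touching nothing.
It also fails if it takes over 51 s, if anything falls off the work surface, if the arm or the gripper's body presses on something with over 40 N, if the wrist force passes 120 N, or if a joint passes its speed limit or range.

## Working session

There is one attempt and no reset: what is moved stays moved. The work goes in short steps, Python scripts to look and compute and a tool call to move; the robot and the scene stay as the last step left them, time stands still between calls to the robot, and variables do not carry over. Pictures are saved under pics/ and viewed, at most 10 in all, crops included, and the job is handed in when it is done.

Besides the shell and the picture viewer there is one more tool, called by a JSON object that holds its "fn" and its "kwargs". send_rows: Moves the arm, as the interface text tells. Its arguments: {"type":"object","properties":{"steps":{"type":"array","items":{"type":"object","properties":{"translation":{"type":"array","items":{"type":"number"}},"delta_rot":{"type":"array","items":{"type":"number"}},"jaw":{"type":"number"}}}}},"required":["steps"]}

```bash
mkdir -p pics; cat > h.py <<'E'
from plant import *
import numpy as np, cv2
def pts(f):
    z=f["range_z"]; v,u=np.mgrid[:384,:512]
    c=np.stack([(u-f["cx"])/f["fx"]*z,(v-f["cy"])/f["fy"]*z,z],-1)
    R=cv2.Rodrigues(np.array(f["rvec"],float))[0]
    return (c-np.array(f["tvec"]).ravel())@R
def ray(f,u,v,h):
    R=cv2.Rodrigues(np.array(f["rvec"],float))[0]; o=-R.T@np.array(f["tvec"]).ravel()
    d=R.T@np.array([(u-f["cx"])/f["fx"],(v-f["cy"])/f["fy"],1]); return o+d*(h-o[2])/d[2]
E
python3 - <<'E'
from h import *
for n in("top","side"):
    f=grab_frame(n); np.save(n+"0.npy",f,allow_pickle=True)
    cv2.imwrite(f"pics/{n}0.png",cv2.resize(f["pixels"],(768,576)))
    R=cv2.Rodrigues(np.array(f["rvec"],float))[0]; print(n,-R.T@np.array(f["tvec"]).ravel(),R[2],f["fx"])
s=state();print(s["time"],s["tool_pos"],s["tool_rot"],s["contact_force"])
E
```

```text
top [0.4549846  0.04295696 0.94230293] [ 0.13062763  0.02536468 -0.99110698] 400.0835523263865
side [0.40230109 0.66184583 0.42967081] [ 0.22532693 -0.84169378 -0.49069273] 410.2861506546483
0.1 [0.14096387 0.60833245 0.24417572] [-2.06741182e-04  1.13646527e-01  9.93520804e-01 -9.13977834e-04] [-0.12139143  0.46591262  1.10298783]
```

View pics/top0.png

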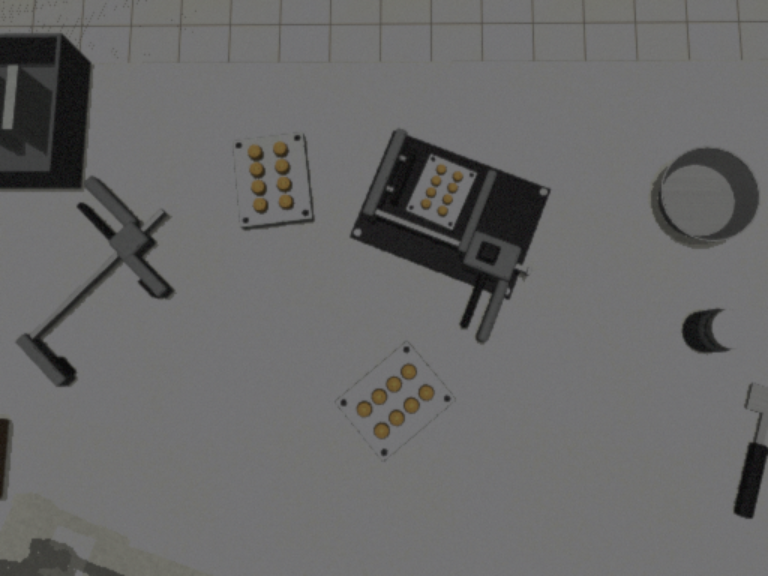

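View pics/side0.png

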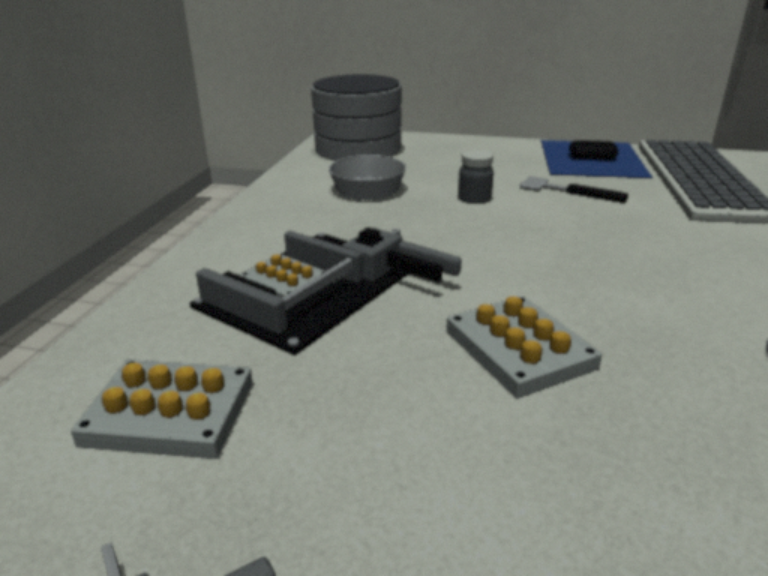

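The top view shows the clamp on its board: tab at (488,252), trigger (470,300), handle (490,310), moving jaw (385,170). The plate in the clamp is about 64x52 px, so it is the 100x80 one. The side view shows the same scene, with the tab at (371,237) and the handle at (430,257).

```bash
python3 - <<'E'
from h import *
W={}
for n in("top","side"):
    f=np.load(n+"0.npy",allow_pickle=True).item(); P=pts(f); W[n]=P; g=f["pixels"].max(-1)
    near=(np.abs(P[...,0]-0.6)<.25)&(np.abs(P[...,1]+0.02)<.25)&(f["range_z"]>0)
    print(n,"table z",np.median(P[near&(P[...,2]<.02)&(g>np.percentile(g,40))][:,2]))
    if n=="top":
        m=near&(g<45); 
        b=(near&(P[...,2]>0.004)&(P[...,2]<.1)).astype(np.uint8)
    t=near&(P[...,2]>.064)&(P[...,2]<.085); q=P[t]; print("tab",t.sum(),q.mean(0) if t.sum() else 0,np.median(q[:,2]) if t.sum() else 0, (q.min(0),q.max(0)) if t.sum() else 0)
f=np.load("top0.npy",allow_pickle=True).item();P=W["top"]
c=f["pixels"][70:240,225:375]; z=P[70:240,225:375,2]
zz=np.clip(z/0.08*255,0,255).astype(np.uint8)
o=np.hstack([cv2.resize(np.clip(c*1.8,0,255).astype(np.uint8),None,fx=2.6,fy=2.6),cv2.resize(cv2.applyColorMap(zz,2),None,fx=2.6,fy=2.6,interpolation=0)])
print(o.shape);cv2.imwrite("pics/crop.png",o)
E
```

```text
top table z -0.0011284117599539055
tab 117 [ 0.61195724 -0.09383494  0.0702517 ] 0.0704642138717336 (array([ 0.5985626 , -0.10783309,  0.06406852]), array([ 0.62515237, -0.08117533,  0.07345789]))
side table z 0.0012585987795373107
tab 104 [ 0.61295303 -0.08890794  0.07052382] 0.07215300390809998 (array([ 0.59975402, -0.10580382,  0.06425482]), array([ 0.62748981, -0.07820495,  0.07449235]))
(442, 780, 3)
```

View pics/crop.png

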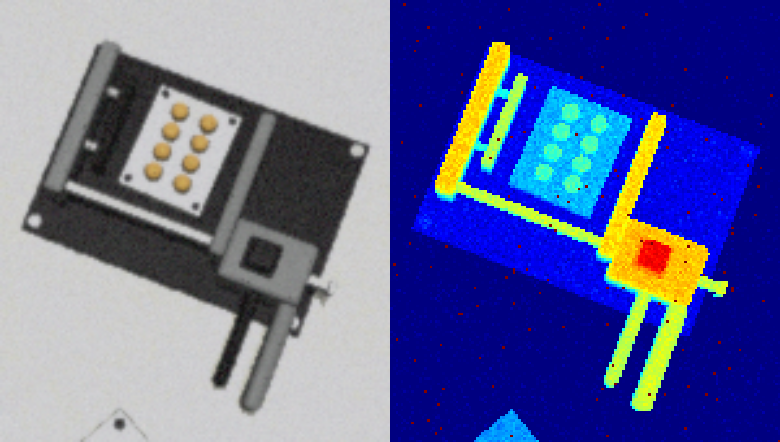

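The depth crop shows the tab as a red square, with the trigger (left, thin) and handle (right) as two bars below the housing. Next I fit the yaw and the bars.

```bash
cat > fit.py <<'E'
from h import *
def fit(frames):
    T=[]
    out={}
    for n,f in frames.items():
        P=pts(f);ok=f["range_z"]>0
        a=P[ok]
        t=a[(a[:,2]>.066)&(a[:,2]<.08)&(np.hypot(a[:,0]-.612,a[:,1]+.092)<.022)]
        tab=np.array(cv2.minAreaRect(t[:,:2].astype(np.float32))[0]) if n=="top" else t[:,:2].mean(0)
        yaw=np.deg2rad(-19)
        for _ in range(6):
            c,s=np.cos(yaw),np.sin(yaw); l=(a[:,:2]-tab)@np.array([[c,-s],[s,c]])
            h=a[:,2]
            m=(h>.030)&(h<.056)&(l[:,0]<-35e-3)&(l[:,0]>-.13)&(abs(l[:,1])<.05)
            if _==0: mid=np.median(l[m][:,1]); ks=cv2.kmeans(l[m][:,1].astype(np.float32),2,None,(3,50,1e-6),5,cv2.KMEANS_PP_CENTERS)[2].ravel(); mid=ks.mean()
            hd=m&(l[:,1]<mid); tr=m&(l[:,1]>mid)
            sl=[np.polyfit(l[k][:,0],l[k][:,1],1)[0] for k in(hd,tr)]
            yaw+=np.mean(sl); 
            mid=(np.median(l[hd][:,1])+np.median(l[tr][:,1]))/2
        e=lambda k,i:np.round(1e3*np.percentile(l[k][:,i],[1,50,99]),1)
        print(n,"tab",tab,np.median(t[:,2]),"yaw",np.rad2deg(yaw),len(l[hd]),len(l[tr]))
        print(" handle x",e(hd,0),"y",e(hd,1),"z",np.percentile(h[hd],[50,95]));print(" trig x",e(tr,0),"y",e(tr,1),"z",np.percentile(h[tr],[50,95]))
        j=(h>.045)&(h<.062)&(l[:,0]>.03)&(l[:,0]<.13)
        for nm,lo,hi in(("fixed",.0,.08),("moving",.12,.22)):
            k=j&(l[:,1]>lo)&(l[:,1]<hi)
            if k.sum()>10: print(" ",nm,k.sum(),e(k,1),"slope deg",np.rad2deg(np.polyfit(l[k][:,0],l[k][:,1],1)[0]))
        k=(h>.02)&(h<.03)&(l[:,0]>.0)&(l[:,0]<.14)&(l[:,1]>.045)&(l[:,1]<.135)
        print("  plate x",e(k,0),"y",e(k,1))
E
python3 - <<'E'
from fit import *
fit({n:np.load(n+"0.npy",allow_pickle=True).item() for n in("top","side")})
E
```

```text
top tab [ 0.61234999 -0.09399113] 0.07049937887198411 yaw -21.45120278485418 321 200
 handle x [-123.3  -79.9  -36.5] y [-46.8 -37.3 -29.8] z [0.04572248 0.04864924]
 trig x [-113.6  -74.2  -36.2] y [-12.9  -6.2  -0.9] z [0.04451238 0.04758346]
  fixed 268 [29.9 37.4 44.6] slope deg -0.15746614720033064
  moving 363 [162.  189.3 199.5] slope deg 1.100343484614504
  plate x [ 23.   72.6 122.1] y [ 60.2  97.5 134.4]
side tab [ 0.61272719 -0.089541  ] 0.07245703324568434 yaw -20.80986576461811 362 331
 handle x [-122.1  -86.   -36.3] y [-47.2 -34.6 -30.9] z [0.04456979 0.04979455]
 trig x [-111.8  -76.6  -35.9] y [-12.5  -4.9  -1.6] z [0.04101028 0.04835621]
  fixed 248 [27.4 38.5 41.9] slope deg -0.5629147997419954
  moving 492 [156.2 190.4 196.2] slope deg 0.5610354384519453
  plate x [ 34.1  71.6 125.6] y [ 56.2 115.5 133.7]
```

{"fn": "send_rows", "kwargs": {"steps": [{"translation":[-54,-59.6,8.5],"delta_rot":[0,0,0.142],"jaw":7.2},{"translation":[-54,-59.6,8.5],"delta_rot":[0,0,0.142],"jaw":7.2},{"translation":[-54,-59.6,8.5],"delta_rot":[0,0,0.142],"jaw":7.2},{"translation":[-54,-59.6,8.5],"delta_rot":[0,0,0.142],"jaw":7.2},{"translation":[-54,-59.6,8.5],"delta_rot":[0,0,0.142],"jaw":7.2},{"translation":[-54,-59.6,8.5],"delta_rot":[0,0,0.142],"jaw":7.2},{"translation":[-54,-59.6,8.5],"delta_rot":[0,0,0.142],"jaw":7.2},{"translation":[-54,-59.6,8.5],"delta_rot":[0,0,0.142],"jaw":7.2}]}}

```text
time: 0.9
tool_pos: [0.335, 0.2595, 0.2027]
tool_rot: [0.0, 0.184, 0.983, 0.0]
contact_force: [1.7, 0.9, 0.3]
gripper_width: 0.844
grasp_force: 0.0
```

{"fn": "send_rows", "kwargs": {"steps": [{"translation":[-31.2,-25.8,4.3],"delta_rot":[0,0,0],"jaw":7.2},{"translation":[-31.2,-25.8,4.3],"delta_rot":[0,0,0],"jaw":7.2},{"translation":[-31.2,-25.8,4.3],"delta_rot":[0,0,0],"jaw":7.2},{"translation":[-31.2,-25.8,4.3],"delta_rot":[0,0,0],"jaw":7.2},{"translation":[-31.2,-25.8,4.3],"delta_rot":[0,0,0],"jaw":7.2},{"translation":[-31.2,-25.8,4.3],"delta_rot":[0,0,0],"jaw":7.2},{"translation":[-31.2,-25.8,4.3],"delta_rot":[0,0,0],"jaw":7.2},{"translation":[-31.2,-25.8,4.3],"delta_rot":[0,0,0],"jaw":7.2}]}}

```text
time: 1.7
tool_pos: [0.5293, -0.0878, 0.1604]
tool_rot: [-0.0, 0.184, 0.983, 0.0]
contact_force: [1.0, 0.6, 1.9]
gripper_width: 0.843
grasp_force: 0.0
```

{"fn": "send_rows", "kwargs": {"steps": [{"translation":[0,0,0],"delta_rot":[0,0,0],"jaw":7.2},{"translation":[0,0,0],"delta_rot":[0,0,0],"jaw":7.2},{"translation":[0,0,0],"delta_rot":[0,0,0],"jaw":7.2},{"translation":[0,0,0],"delta_rot":[0,0,0],"jaw":7.2},{"translation":[0,0,0],"delta_rot":[0,0,0],"jaw":7.2},{"translation":[0,0,0],"delta_rot":[0,0,0],"jaw":7.2},{"translation":[0,0,0],"delta_rot":[0,0,0],"jaw":7.2},{"translation":[0,0,0],"delta_rot":[0,0,0],"jaw":7.2}]}}

```text
time: 2.5
tool_pos: [0.529, -0.0856, 0.1612]
tool_rot: [0.0, 0.184, 0.983, -0.0]
contact_force: [-0.5, 0.8, -0.5]
gripper_width: 0.846
grasp_force: 0.0
```

```bash
python3 - <<'E'
from h import *
s=state();print(s["time"],s["tool_pos"],s["tool_rot"],s["contact_force"],s["gripper_width"])
f=grab_frame("side");np.save("side1.npy",f,allow_pickle=True)
cv2.imwrite("pics/side1.png",cv2.resize(f["pixels"][100:260,160:360],(800,600)))
E
```

```text
2.5 [ 0.528969   -0.0855595   0.16118389] [ 1.74944648e-04  1.83662922e-01  9.82989268e-01 -1.51486501e-05] [-0.52355032  0.7818463  -0.54865527] 0.845687549225857
```

View pics/side1.png

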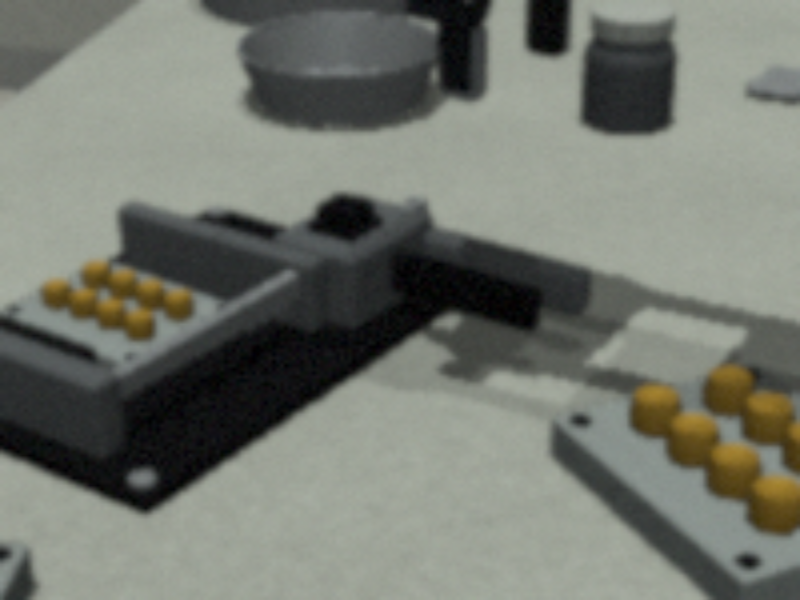

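The side crop shows the handle and trigger free, with the gripper above. Correcting sideways and descending.

{"fn": "send_rows", "kwargs": {"steps": [{"translation":[-0.7,-0.7,0],"delta_rot":[0,0,0],"jaw":7.6},{"translation":[-0.7,-0.7,2],"delta_rot":[0,0,0],"jaw":7.6},{"translation":[-0.7,-0.7,5],"delta_rot":[0,0,0],"jaw":7.6},{"translation":[-0.7,-0.7,7],"delta_rot":[0,0,0],"jaw":7.6},{"translation":[-0.7,-0.7,9],"delta_rot":[0,0,0],"jaw":7.6},{"translation":[-0.7,-0.7,11],"delta_rot":[0,0,0],"jaw":7.6},{"translation":[-0.7,-0.7,13],"delta_rot":[0,0,0],"jaw":7.6},{"translation":[-0.7,-0.7,13],"delta_rot":[0,0,0],"jaw":7.6}]}}

```text
time: 3.35
tool_pos: [0.5307, -0.0947, 0.0278]
tool_rot: [-0.003, 0.184, 0.983, 0.0]
contact_force: [0.1, 1.1, -0.2]
gripper_width: 0.891
grasp_force: 0.0
```

```bash
python3 - <<'E'
from h import *
s=state();print(s["time"],s["tool_pos"],s["contact_force"],s["gripper_width"],s["grasp_force"])
f=grab_frame("top")
cv2.imwrite("pics/top1.png",cv2.resize(np.clip(f["pixels"][70:240,225:400]*1.8,0,255).astype(np.uint8),(618,600)))
E
```

```text
3.35 [ 0.53067257 -0.09467639  0.02783386] [ 0.06430318  1.05895756 -0.20389829] 0.8910395510872268 0.0
```

View pics/top1.png

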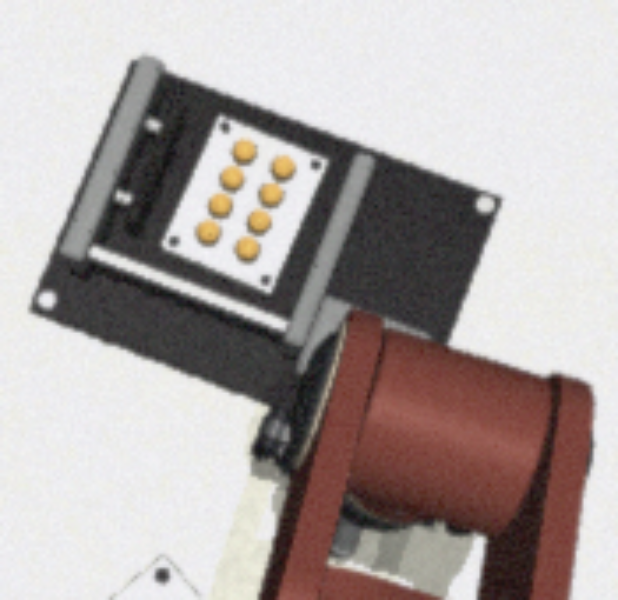

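The top view shows the gripper over handle and trigger with the jaw open. No contact is felt, so this is the first squeeze.

{"fn": "send_rows", "kwargs": {"steps": [{"translation":[0,0,0],"delta_rot":[0,0,0],"jaw":3.1},{"translation":[0,0,0],"delta_rot":[0,0,0],"jaw":3.1},{"translation":[0,0,0],"delta_rot":[0,0,0],"jaw":3.1},{"translation":[0,0,0],"delta_rot":[0,0,0],"jaw":3.1},{"translation":[0,0,0],"delta_rot":[0,0,0],"jaw":3.1},{"translation":[0,0,0],"delta_rot":[0,0,0],"jaw":3.1},{"translation":[0,0,0],"delta_rot":[0,0,0],"jaw":3.1},{"translation":[0,0,0],"delta_rot":[0,0,0],"jaw":3.1}]}}

```text
time: 4.2
tool_pos: [0.5344, -0.0961, 0.0346]
tool_rot: [0.001, 0.184, 0.983, -0.001]
contact_force: [-5.8, -1.9, 10.5]
gripper_width: 0.371
grasp_force: 39.3
```

{"fn": "send_rows", "kwargs": {"steps": [{"translation":[0,0,0],"delta_rot":[0,0,0],"jaw":7.4},{"translation":[0,0,0],"delta_rot":[0,0,0],"jaw":7.4},{"translation":[0,0,0],"delta_rot":[0,0,0],"jaw":7.4},{"translation":[0,0,0],"delta_rot":[0,0,0],"jaw":7.4},{"translation":[0,0,0],"delta_rot":[0,0,0],"jaw":7.4},{"translation":[0,0,0],"delta_rot":[0,0,0],"jaw":7.4},{"translation":[0,0,0],"delta_rot":[0,0,0],"jaw":7.4},{"translation":[0,0,0],"delta_rot":[0,0,0],"jaw":7.4}]}}

```text
time: 5.0
tool_pos: [0.5329, -0.0949, 0.031]
tool_rot: [-0.0, 0.184, 0.983, -0.0]
contact_force: [-0.2, -0.1, -0.3]
gripper_width: 0.868
grasp_force: 0.0
```

```bash
cat > jaw.py <<'E'
from h import *
s=state();print(s["time"],s["tool_pos"],s["contact_force"],s["gripper_width"])
def jaw(f):
    P=pts(f);a=P[f["range_z"]>0];yaw=np.deg2rad(-21.3);c,s=np.cos(yaw),np.sin(yaw)
    l=(a[:,:2]-[.6124,-.094])@np.array([[c,-s],[s,c]]);h=a[:,2]
    k=(h>.05)&(h<.06)&(l[:,0]>.03)&(l[:,0]<.12)&(l[:,1]>.1)&(l[:,1]<.22)
    p=(h>.019)&(h<.032)&(l[:,0]>.04)&(l[:,0]<.1)&(l[:,1]>.04)&(l[:,1]<.14)
    print("jaw y",np.median(l[k][:,1])*1e3,k.sum(),"plate y",np.percentile(l[p][:,1],[1,99])*1e3)
    return l,h
if __name__=="__main__":
    jaw(np.load("top0.npy",allow_pickle=True).item()); f=grab_frame("top");jaw(f)
E
python3 jaw.py
```

```text
5.0 [ 0.53291396 -0.09486043  0.03096463] [-0.16183055 -0.05134574 -0.30574156] 0.8682460863200034
jaw y 190.1634851864284 282 plate y [ 59.96092258 138.955571  ]
jaw y 180.32245429597182 277 plate y [ 59.84167618 138.92674417]
```

The jaw moved exactly 10 mm, so I repeat.

{"fn": "send_rows", "kwargs": {"steps": [{"translation":[0,0,0],"delta_rot":[0,0,0],"jaw":3.1},{"translation":[0,0,0],"delta_rot":[0,0,0],"jaw":3.1},{"translation":[0,0,0],"delta_rot":[0,0,0],"jaw":3.1},{"translation":[0,0,0],"delta_rot":[0,0,0],"jaw":3.1},{"translation":[0,0,0],"delta_rot":[0,0,0],"jaw":3.1},{"translation":[0,0,0],"delta_rot":[0,0,0],"jaw":3.1},{"translation":[0,0,0],"delta_rot":[0,0,0],"jaw":3.1},{"translation":[0,0,0],"delta_rot":[0,0,0],"jaw":3.1}]}}

```text
time: 5.85
tool_pos: [0.5332, -0.0956, 0.0331]
tool_rot: [-0.0, 0.184, 0.983, -0.001]
contact_force: [-7.1, -1.7, 12.1]
gripper_width: 0.374
grasp_force: 40.3
```

{"fn": "send_rows", "kwargs": {"steps": [{"translation":[0,0,0],"delta_rot":[0,0,0],"jaw":7.4},{"translation":[0,0,0],"delta_rot":[0,0,0],"jaw":7.4},{"translation":[0,0,0],"delta_rot":[0,0,0],"jaw":7.4},{"translation":[0,0,0],"delta_rot":[0,0,0],"jaw":7.4},{"translation":[0,0,0],"delta_rot":[0,0,0],"jaw":7.4},{"translation":[0,0,0],"delta_rot":[0,0,0],"jaw":7.4},{"translation":[0,0,0],"delta_rot":[0,0,0],"jaw":7.4},{"translation":[0,0,0],"delta_rot":[0,0,0],"jaw":7.4}]}}

```text
time: 6.65
tool_pos: [0.5329, -0.0949, 0.031]
tool_rot: [-0.0, 0.184, 0.983, -0.0]
contact_force: [-0.4, 0.1, 1.1]
gripper_width: 0.867
grasp_force: 0.0
```

{"fn": "send_rows", "kwargs": {"steps": [{"translation":[0,0,0],"delta_rot":[0,0,0],"jaw":3.1},{"translation":[0,0,0],"delta_rot":[0,0,0],"jaw":3.1},{"translation":[0,0,0],"delta_rot":[0,0,0],"jaw":3.1},{"translation":[0,0,0],"delta_rot":[0,0,0],"jaw":3.1},{"translation":[0,0,0],"delta_rot":[0,0,0],"jaw":3.1},{"translation":[0,0,0],"delta_rot":[0,0,0],"jaw":3.1},{"translation":[0,0,0],"delta_rot":[0,0,0],"jaw":3.1},{"translation":[0,0,0],"delta_rot":[0,0,0],"jaw":3.1}]}}

```text
time: 7.45
tool_pos: [0.5332, -0.0956, 0.0333]
tool_rot: [-0.0, 0.184, 0.983, -0.001]
contact_force: [-9.3, -1.3, 13.1]
gripper_width: 0.373
grasp_force: 40.3
```

{"fn": "send_rows", "kwargs": {"steps": [{"translation":[0,0,0],"delta_rot":[0,0,0],"jaw":7.4},{"translation":[0,0,0],"delta_rot":[0,0,0],"jaw":7.4},{"translation":[0,0,0],"delta_rot":[0,0,0],"jaw":7.4},{"translation":[0,0,0],"delta_rot":[0,0,0],"jaw":7.4},{"translation":[0,0,0],"delta_rot":[0,0,0],"jaw":7.4},{"translation":[0,0,0],"delta_rot":[0,0,0],"jaw":7.4},{"translation":[0,0,0],"delta_rot":[0,0,0],"jaw":7.4},{"translation":[0,0,0],"delta_rot":[0,0,0],"jaw":7.4}]}}

```text
time: 8.25
tool_pos: [0.533, -0.0949, 0.031]
tool_rot: [-0.0, 0.184, 0.983, -0.0]
contact_force: [-0.6, 0.4, 0.1]
gripper_width: 0.868
grasp_force: 0.0
```

```bash
python3 jaw.py
```

```text
8.25 [ 0.53295736 -0.09486103  0.03100848] [-0.62184651  0.36431613  0.14475386] 0.8683189324125947
jaw y 190.1634851864284 282 plate y [ 59.96092258 138.955571  ]
jaw y 160.58600973550332 277 plate y [ 51.74647338 131.21923454]
```

{"fn": "send_rows", "kwargs": {"steps": [{"translation":[0,0,0],"delta_rot":[0,0,0],"jaw":3.1},{"translation":[0,0,0],"delta_rot":[0,0,0],"jaw":3.1},{"translation":[0,0,0],"delta_rot":[0,0,0],"jaw":3.1},{"translation":[0,0,0],"delta_rot":[0,0,0],"jaw":3.1},{"translation":[0,0,0],"delta_rot":[0,0,0],"jaw":3.1},{"translation":[0,0,0],"delta_rot":[0,0,0],"jaw":3.1},{"translation":[0,0,0],"delta_rot":[0,0,0],"jaw":3.1},{"translation":[0,0,0],"delta_rot":[0,0,0],"jaw":3.1}]}}

```text
time: 9.1
tool_pos: [0.5332, -0.0956, 0.0333]
tool_rot: [-0.0, 0.184, 0.983, -0.001]
contact_force: [-7.9, -1.6, 13.5]
gripper_width: 0.372
grasp_force: 40.4
```

{"fn": "send_rows", "kwargs": {"steps": [{"translation":[0,0,0],"delta_rot":[0,0,0],"jaw":7.4},{"translation":[0,0,0],"delta_rot":[0,0,0],"jaw":7.4},{"translation":[0,0,0],"delta_rot":[0,0,0],"jaw":7.4},{"translation":[0,0,0],"delta_rot":[0,0,0],"jaw":7.4},{"translation":[0,0,0],"delta_rot":[0,0,0],"jaw":7.4},{"translation":[0,0,0],"delta_rot":[0,0,0],"jaw":7.4},{"translation":[0,0,0],"delta_rot":[0,0,0],"jaw":7.4},{"translation":[0,0,0],"delta_rot":[0,0,0],"jaw":7.4}]}}

```text
time: 9.9
tool_pos: [0.5329, -0.0949, 0.031]
tool_rot: [-0.0, 0.184, 0.983, -0.0]
contact_force: [0.5, -0.8, 0.5]
gripper_width: 0.866
grasp_force: 0.0
```

```bash
python3 jaw.py
```

```text
9.9 [ 0.53294904 -0.09486398  0.03101461] [ 0.48089187 -0.79940789  0.52275296] 0.865504745586666
jaw y 190.1634851864284 282 plate y [ 59.96092258 138.955571  ]
jaw y 150.70645496987441 282 plate y [ 45.02162779 136.07613455]
```

The jaw is at about 40 mm and the plate's edge at 45 mm, so it is tight. Rising, shutting the fingers and going over the tab.

{"fn": "send_rows", "kwargs": {"steps": [{"translation":[0,0,-3],"delta_rot":[0,0,0],"jaw":7.4},{"translation":[0,0,-7],"delta_rot":[0,0,0],"jaw":7.4},{"translation":[0,0,-10],"delta_rot":[0,0,0],"jaw":7.4},{"translation":[-3.5,1.5,-10],"delta_rot":[0,0,0],"jaw":0},{"translation":[-7.4,3.0,-10],"delta_rot":[0,0,0],"jaw":0},{"translation":[-7.4,3.0,-10],"delta_rot":[0,0,0],"jaw":0},{"translation":[-7.4,3.0,-10],"delta_rot":[0,0,0],"jaw":0},{"translation":[-7.4,3.0,-10],"delta_rot":[0,0,0],"jaw":0}]}}

```text
time: 10.75
tool_pos: [0.6119, -0.0935, 0.1306]
tool_rot: [-0.001, 0.184, 0.983, 0.0]
contact_force: [-0.4, 0.3, -0.5]
gripper_width: 0.013
grasp_force: 0.0
```

{"fn": "send_rows", "kwargs": {"steps": [{"translation":[0,0,0],"delta_rot":[0,0,0],"jaw":0},{"translation":[0,0,0],"delta_rot":[0,0,0],"jaw":0},{"translation":[0,0,0.5],"delta_rot":[0,0,0],"jaw":0},{"translation":[0,0,1],"delta_rot":[0,0,0],"jaw":0},{"translation":[0,0,1.5],"delta_rot":[0,0,0],"jaw":0},{"translation":[0,0,2],"delta_rot":[0,0,0],"jaw":0},{"translation":[0,0,2.5],"delta_rot":[0,0,0],"jaw":0},{"translation":[0,0,2.5],"delta_rot":[0,0,0],"jaw":0}]}}

```text
time: 11.55
tool_pos: [0.6121, -0.0934, 0.1047]
tool_rot: [-0.001, 0.184, 0.983, 0.0]
contact_force: [-1.0, 0.2, 0.4]
gripper_width: -0.004
grasp_force: 0.0
```

```bash
python3 - <<'E'
from h import *
s=state();print(s["time"],s["tool_pos"],s["contact_force"],s["gripper_width"])
f=grab_frame("side")
cv2.imwrite("pics/side2.png",cv2.resize(f["pixels"][80:240,160:360],(750,600)))
E
```

```text
11.55 [ 0.61208799 -0.09342741  0.10466938] [-0.95831115  0.15962405  0.39890811] -0.003861216680898329
```

View pics/side2.png

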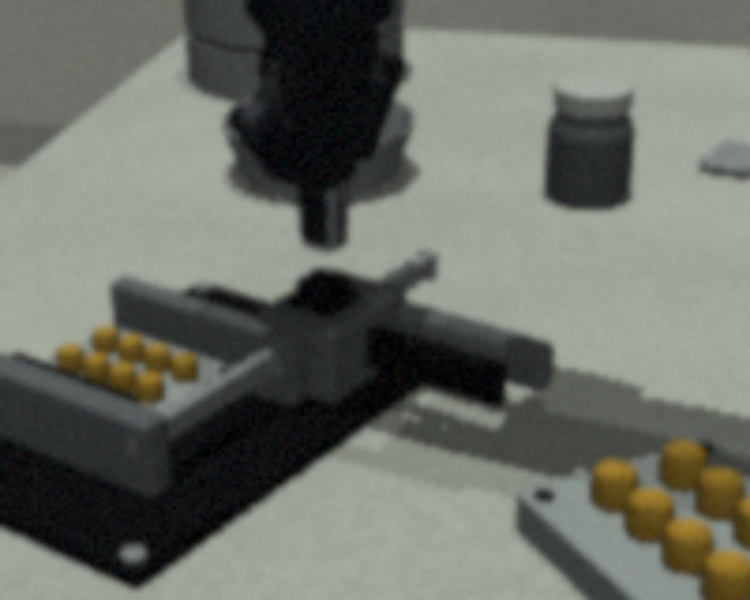

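The picture shows the closed fingertips at (325,240), centred just above the tab at (330,285). Lowering until contact.

{"fn": "send_rows", "kwargs": {"steps": [{"translation":[0,0,0.5],"delta_rot":[0,0,0],"jaw":0},{"translation":[0,0,1],"delta_rot":[0,0,0],"jaw":0},{"translation":[0,0,1.4],"delta_rot":[0,0,0],"jaw":0},{"translation":[0,0,1.7],"delta_rot":[0,0,0],"jaw":0},{"translation":[0,0,2.0],"delta_rot":[0,0,0],"jaw":0},{"translation":[0,0,2.2],"delta_rot":[0,0,0],"jaw":0},{"translation":[0,0,2.2],"delta_rot":[0,0,0],"jaw":0},{"translation":[0,0,2.2],"delta_rot":[0,0,0],"jaw":0}]}}

```text
time: 12.4
tool_pos: [0.6128, -0.0936, 0.0839]
tool_rot: [0.0, 0.184, 0.983, -0.0]
contact_force: [0.2, 0.4, 0.1]
gripper_width: 0.005
grasp_force: 0.0
```

{"fn": "send_rows", "kwargs": {"steps": [{"translation":[0,0,0.1],"delta_rot":[0,0,0],"jaw":0},{"translation":[0,0,0.2],"delta_rot":[0,0,0],"jaw":0},{"translation":[0,0,0.3],"delta_rot":[0,0,0],"jaw":0},{"translation":[0,0,0.4],"delta_rot":[0,0,0],"jaw":0},{"translation":[0,0,0.5],"delta_rot":[0,0,0],"jaw":0},{"translation":[0,0,0.5],"delta_rot":[0,0,0],"jaw":0},{"translation":[0,0,0.5],"delta_rot":[0,0,0],"jaw":0},{"translation":[0,0,0.5],"delta_rot":[0,0,0],"jaw":0}]}}

```text
time: 13.2
tool_pos: [0.613, -0.0937, 0.0793]
tool_rot: [0.0, 0.184, 0.983, -0.0]
contact_force: [-2.2, -0.3, 4.2]
gripper_width: -0.001
grasp_force: 2.1
```

{"fn": "send_rows", "kwargs": {"steps": [{"translation":[0,0,0.1],"delta_rot":[0,0,0],"jaw":0},{"translation":[0,0,0.2],"delta_rot":[0,0,0],"jaw":0},{"translation":[0,0,0.3],"delta_rot":[0,0,0],"jaw":0},{"translation":[0,0,0.4],"delta_rot":[0,0,0],"jaw":0},{"translation":[0,0,0.4],"delta_rot":[0,0,0],"jaw":0},{"translation":[0,0,0.4],"delta_rot":[0,0,0],"jaw":0},{"translation":[0,0,0.4],"delta_rot":[0,0,0],"jaw":0},{"translation":[0,0,0.4],"delta_rot":[0,0,0],"jaw":0}]}}

```text
time: 14.0
tool_pos: [0.6132, -0.0937, 0.0769]
tool_rot: [0.0, 0.184, 0.983, -0.0]
contact_force: [-4.9, 1.4, 12.3]
gripper_width: 0.001
grasp_force: 6.5
```

```bash
python3 jaw.py
```

```text
14.0 [ 0.61320167 -0.09373389  0.07690584] [-4.89389613  1.41007066 12.29286445] 0.0005878365447618522
jaw y 190.1634851864284 282 plate y [ 59.96092258 138.955571  ]
jaw y 189.82275881328604 282 plate y [ 55.10343859 124.00369404]
```

The jaw has sprung open. Holding briefly, then lifting away.

{"fn": "send_rows", "kwargs": {"steps": [{"translation":[0,0,0.4],"delta_rot":[0,0,0],"jaw":0},{"translation":[0,0,0.4],"delta_rot":[0,0,0],"jaw":0},{"translation":[0,0,0.1],"delta_rot":[0,0,0],"jaw":0},{"translation":[0,0,-1],"delta_rot":[0,0,0],"jaw":0},{"translation":[0,0,-4],"delta_rot":[0,0,0],"jaw":0},{"translation":[0,0,-9],"delta_rot":[0,0,0],"jaw":0},{"translation":[5,0,-12],"delta_rot":[0,0,0],"jaw":0},{"translation":[9,0,-12],"delta_rot":[0,0,0],"jaw":0}]}}

```text
time: 14.85
tool_pos: [0.531, -0.0618, 0.1996]
tool_rot: [0.004, 0.184, 0.983, -0.0]
contact_force: [0.8, -0.6, -0.4]
gripper_width: 0.001
grasp_force: 0.0
```

{"fn": "send_rows", "kwargs": {"steps": [{"translation":[4,0,0],"delta_rot":[0,0,0],"jaw":0},{"translation":[7,0,0],"delta_rot":[0,0,0],"jaw":0},{"translation":[7,0,0],"delta_rot":[0,0,0],"jaw":0},{"translation":[7,0,0],"delta_rot":[0,0,0],"jaw":0},{"translation":[7,0,0],"delta_rot":[0,0,0],"jaw":0},{"translation":[7,0,0],"delta_rot":[0,0,0],"jaw":0},{"translation":[7,0,0],"delta_rot":[0,0,0],"jaw":0},{"translation":[7,0,0],"delta_rot":[0,0,0],"jaw":0}]}}

```text
time: 15.65
tool_pos: [0.464, -0.036, 0.1949]
tool_rot: [-0.0, 0.184, 0.983, -0.0]
contact_force: [-0.4, 0.4, 0.5]
gripper_width: 0.0
grasp_force: 0.0
```

```bash
python3 jaw.py; python3 - <<'E'
from h import *
f=grab_frame("top")
cv2.imwrite("pics/top2.png",cv2.resize(np.clip(f["pixels"][70:240,225:400]*1.8,0,255).astype(np.uint8),(618,600)))
E
```

```text
15.65 [ 0.46399426 -0.03601298  0.19487365] [-0.35717972  0.41715494  0.52088108] 0.00015742787115852316
jaw y 190.1634851864284 282 plate y [ 59.96092258 138.955571  ]
jaw y 190.2356215757661 275 plate y [ 44.98237633 123.81441217]
```

View pics/top2.png

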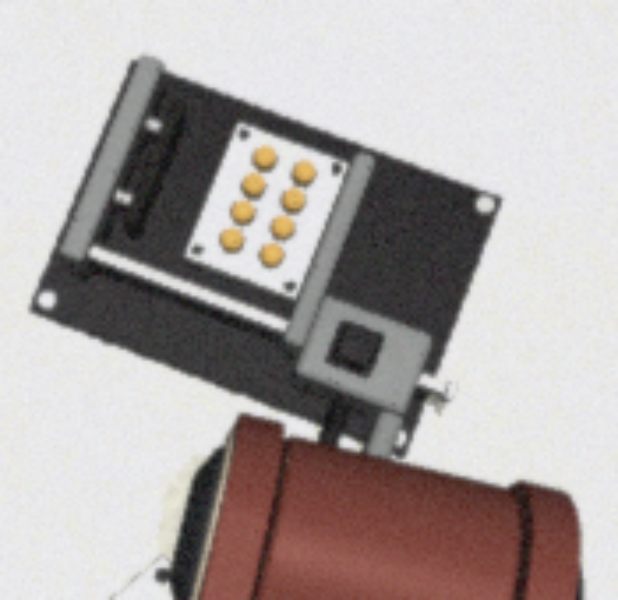

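The plate at (265,210) sits flush against the fixed jaw, the moving jaw is fully open at (110,160), and the arm is clear.

```bash
python3 -c "
from plant import *
print(job_done())"
```

```text
the job is handed in; nothing more can be done
None
```

I squeezed the trigger four times until the plate was tight, then pressed the release tab; the moving jaw sprang fully open, the plate stayed seated against the fixed jaw, and I handed the job in at about 16 s.

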